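# Unload the glass kiln and hold its tripped cut-out reset

### The job

The glass kiln's overheat cut-out has tripped, and resetting it will put the heat back on, so first lift the cast glass bar out of its mould on the kiln bed and lay it flat on the buff kiln shelf slab that lies on the bench, without dropping it. Then draw the slim long-bladed screwdriver from the tool rack, put its blade down through the small round reset hole on top of the kiln's control box and push the recessed button all the way down. Finish while still gripping the screwdriver and holding the button fully down with it, and leave everything else as it stands.

Things in the scene. Friction and masses are not known exactly. Their poses are not given: they have to be found in the camera images.
- kiln: Bench-top glass kiln, cold, fixed; origin on the bench under the middle of its 290 x 290 mm brick bed, bed top 100 mm up. Lid open along the bed's +y edge, from y = +150 mm leaning outward, 430 mm high. Grey control box on the -y flank, y -160 to -270, x -145 to +100 mm: level top 115 mm above the bench with reset hole and mains rocker (leave that), then from x = -30 a face sloping to 60 mm.
- reset_hole (a point): Centre of the mouth of the round reset hole, 14 mm across, in the control box's level top, 115 mm above the bench; a dark washer, 29 mm across and 1 mm thick, rings it. At kiln x = +20, y = -215 mm. The panel is 6 mm thick; the flat white top of the recessed button, 18 mm across, is 14 mm below the mouth when up. The hole runs straight down.
- reset_button (a joint): Travel of the recessed reset button, m: 0 up, 0.005 fully down, straight down. Sprung: about 2 N starts it, about 5 N holds it fully down; it springs up when let go. Too narrow for fingers.
- mould: Open plaster mould lying on the kiln bed, fixed, 150 x 104 x 26 mm; origin at the centre of its underside (100 mm above the bench), z up, x along its length. Its cavity, 95 x 49 mm with cut corners, is open at the top and 12 mm deep (floor 14 mm above the origin).
- casting: Cast bar of green glass, 92 x 46 x 36 mm, 0.27 to 0.43 kg, cut corners, bevelled top: sides upright from 3 to 30 mm above its underside, then bevels to a flat top 78 x 32 mm. Origin at the centre of its underside; x along its length, z up. Lies loose in the mould, axes as the mould's; its upper 24 mm stand proud of the mould (18 mm of upright side).
- shelf_slab: Buff kiln shelf: bare flat ceramic slab, 160 x 150 x 15 mm, fixed on the bench to the right of the kiln; origin at the centre of its underside, x along the 160 mm side. The bar is to lie on it.
- rack: Wooden tool rack, fixed: a level board 190 x 60 x 12 mm, its top 95 mm above the bench, on two cheeks. Origin on the bench under its centre, x along its length. Three 11 mm holes at x = -55, 0, +55 mm; three tools hang upright in them in any order, handles above the board. Slab and rack may change places.
- screwdriver: Slim slotted screwdriver, 70 g, hanging upright in the rack. Black round fluted handle 88 mm long, the tallest in the rack, 25 mm in diameter from 26 to 78 mm above its origin, narrower below. Origin on the axis at the underside of the handle, level with the board's top; z up. Below it a straight steel blade, 5 mm in diameter (6 at the flat end), 75 mm long.
- blade_tip (a point): End of the screwdriver's blade: on its axis, 75 mm below its origin.
- stubby: Stubby screwdriver in the rack, not wanted: fat black handle 34 mm in diameter, 52 mm high, short 8 mm blade. Origin at the underside of the handle.
- cutter: Glass cutter in the rack, not wanted: slim black barrel 18 mm in diameter, 76 mm high with a steel cap, small cutting head below. Origin at the underside of the barrel.
- prop: Loose ceramic kiln prop, 30 x 30 x 50 mm, standing on a corner of the kiln bed. Origin at the centre of its underside.
- jar_big: Capped jar, 66 mm in diameter, 85 mm high, loose on the bench. Origin at the centre of its underside.
- jar_small: Capped jar, 52 mm in diameter, 55 mm high, loose on the bench. Origin at the centre of its underside.
- offcuts: Pile of flat glass offcuts, 130 x 90 x 12 mm, on the bench. Origin at the centre of its underside.
- pliers: Running pliers, 170 mm long, lying on the bench. Origin under the pivot.
- ruler: Steel ruler, 300 x 28 x 3 mm, lying on the bench. Origin at the centre of its underside.
Things that resemble listed ones, but are neither listed nor needed, are in the scene too. What is shaped like the casting but purple is not meant.

How it is judged:
By the outcome, as a careful person would: the job done as asked, in the order asked, and still so for the second after the job is handed in, while the arm keeps its last pose, push and grip.
It also fails if it takes over 58 s, if anything falls off the work surface, if the arm or the gripper's body presses on something with over 40 N, if the wrist force passes 120 N, or if a joint passes its speed limit or range.

### The arm

A 6-joint arm with a two-finger parallel gripper is mounted at the origin on the work surface. World frame = base frame: x ahead of the robot, y to its left, z up, the work surface at z = 0. Lengths are in m, angles in rad, forces in N, time in s.
With the tool pointing down it reaches from about 0.3 to 0.75 m from the base axis. Payload 8.5 kg.
Tool frame: the origin (TCP) lies at the very end of the fingers, on their centre line; the grasp point (between the pads) lies 19 mm behind it (r.tcp_to_grasp is the y of the grasp point in the tool frame, in m); y points along the fingers, z is the direction in which the jaws open and shut, and the axes are right-handed (so a half turn about y gives the same grasp; the last joint's range is limited). The gripper opens to 85 mm and grips with 20 to 120 N. Pads are 22 mm wide; open, the fingers measure 114 mm over their backs; the gripper's body (76 mm by 85 mm) begins 54 mm behind the grasp point. The pads swing forward as they close: fully open they stand 13 mm farther back than shut.
Start: joints at [0.919, 0.381, 1.297, -0, 1.464, -0.215], TCP at [0.233, 0.498, 0.231] pointing down, gripper open.
Joint ranges: [-3.11, 3.11], [-0.89, 2.33], [0.22, 2.48], [-1.42, 4.56], [0.17, 2.85], [-2.88, 2.88]. Speed limits (rad/s): [2.39, 2.39, 3.14, 3.14, 3.14, 3.14].

### API

Orientations are given as a unit quaternion [x, y, z, w].
In Python, from workcell import r, optics, ticket, find_in, tip_of gives the robot as it stands. The module is installed in compiled form; this text tells all that it offers.
- The arm moves only by the shell command python3 -m inch 'ROWS'. ROWS is JSON, one flat list of numbers, 5 for each row, row after row: the opening in per cent of the stroke, from 0 (shut) to 100 (fully open), then the shift along the world's x, y, z in cm, then the turn about the world's z in rad. A call has 1 to 8 rows; each row is the pose to reach, as a shift and turn from the pose measured when the call began; what a row does not reach only later rows make up. A row lasts 1/12 s, in which the tool goes at most 41.7 mm and 7.16 degrees, less where a joint would pass 70% of its speed; a pose out of reach is approached as far as the arm can. A call with a gripper value outside its range is refused whole. The fingers move at their own pace and stop on an object; the grip force is fixed at half the most. Time passes only in rows, so rows that repeat a pose let the fingers close. It gives the time, the measured TCP pose, the force and the opening at its end, in the units of the state.
- r.get_obs(): the state, without advancing time (a new reading comes with each control period).
- optics.read_camera(name): name is "scene" or "top" or "wrist"; returns a dict with "frame" (480x640x3 uint8, red, green, blue), "fx", "fy", "cx", "cy" (pixels), "position" and "orientation" of the camera in the world; the wrist camera has in their place "tool_from_camera" (4x4, takes a point from camera to tool coordinates, whose origin is the TCP and whose axes are the tool frame's). Camera axes: x right, y down, z forward; pixel columns grow to the right and rows downward; lengths in m; the calibration is good to about 2 mm. The wrist camera is an equidistant fisheye: a pixel r from the principal point sees the ray r / f radians off the axis. A picture is of the moment at which its call begins: read the wrist's pose just before it. There is no depth.
- ticket.hand_in(): hands the job in, once; it reports no verdict.
Trained networks look in a picture, given as the dict that the camera call returned (one of the last four; its "shot" number tells which), for a name from the list of things; names that differ only in an ending like _2 or _b are one class to them, and where a whole thing is asked for, a point or a joint stands for the part that bears it (a point fixed in the world has none). Each returns a list of dicts, best first, with "confidence" (0 to 1); they miss things now and then, are a little off and sometimes report something else, mostly with a low value. They report only what shows in the picture. A call takes as long as a camera call. They do not tell look-alikes from the thing itself.
- find_in(target, picture): "bbox" ([left, top, width, height] in pixels, round what is visible of it).
- tip_of(target, picture): "point" ([row, column] in pixels: a listed point, or the origin of a listed thing).
The state is a dict: "time_s": time; "qpos": joint angles; "joint_velocities": joint speeds; "joint_torque": joint torques, N m; "tcp_pos": TCP position; "tcp_rot": TCP orientation; "contact_force": force on the tool from outside, world axes, zero at the start; "wrist_torque": the same for the moment, N m; "finger_gap": finger opening in m.
Only numpy, scipy, OpenCV 4.12 (cv2) and the standard library are available. Lean on these libraries where they do the work, as an engineer would, in place of code of your own. Each camera call takes 0.05 s, during which the arm holds its last target.

## Working session

There is one attempt and no reset: what is moved stays moved. The work goes in short steps, Python scripts to look and compute and a shell command to move; the robot and the scene stay as the last step left them, time stands still between calls to the robot, and variables do not carry over. Pictures are saved under pics/ and viewed, and the job is handed in when it is done.

```bash
mkdir -p pics
cat > h.py <<'E'
import numpy as np, cv2, pickle
from scipy.spatial.transform import Rotation as R
from workcell import r, optics, ticket, find_in, tip_of
def save(pic,name): cv2.imwrite('pics/'+name,cv2.cvtColor(pic['frame'],cv2.COLOR_RGB2BGR))
def ray(pic,row,col,obs=None):
    x=(col-pic['cx'])/pic['fx']; y=(row-pic['cy'])/pic['fy']
    if 'tool_from_camera' in pic:
        t=np.hypot(x,y); s=np.sin(t)/t if t>1e-9 else 1
        d=np.array([x*s,y*s,np.cos(t)]); T=np.array(pic['tool_from_camera'])
        Rt=R.from_quat(obs['tcp_rot']).as_matrix()
        return np.array(obs['tcp_pos'])+Rt@T[:3,3], Rt@T[:3,:3]@d
    d=np.array([x,y,1.]); return np.array(pic['position']),R.from_quat(pic['orientation']).as_matrix()@d
def at_z(pic,row,col,z,obs=None):
    o,d=ray(pic,row,col,obs); return o+d*(z-o[2])/d[2]
def proj(pic,p,obs=None):
    p=np.array(p,float)
    if 'tool_from_camera' in pic:
        T=np.array(pic['tool_from_camera']); Rt=R.from_quat(obs['tcp_rot']).as_matrix()
        c=T[:3,:3].T@(Rt.T@(p-obs['tcp_pos'])-T[:3,3]); rr=np.hypot(c[0],c[1]); t=np.arctan2(rr,c[2])
        return pic['cy']+pic['fy']*t*c[1]/rr, pic['cx']+pic['fx']*t*c[0]/rr
    c=R.from_quat(pic['orientation']).as_matrix().T@(p-pic['position'])
    return pic['cy']+pic['fy']*c[1]/c[2], pic['cx']+pic['fx']*c[0]/c[2]
def tri(rays):
    A=np.zeros((3,3));b=np.zeros(3)
    for o,d in rays:
        d=d/np.linalg.norm(d);M=np.eye(3)-np.outer(d,d);A+=M;b+=M@o
    return np.linalg.solve(A,b)
E
python3 - <<'E'
from h import *
np.set_printoptions(precision=3,suppress=True)
for n in ['scene','top']:
    p=optics.read_camera(n); save(p,n+'0.png'); print(n,np.array(p['position']),p['fx'])
    for t in ['kiln','reset_hole','mould','casting','shelf_slab','rack','screwdriver','stubby','cutter','prop']:
        a=tip_of(t,p);b=find_in(t,p)
        print(t,[(np.round(q['point']),round(q['confidence'],2)) for q in a[:3]],[(np.round(q['bbox']),round(q['confidence'],2)) for q in b[:3]])
o=r.get_obs();print(o['tcp_pos'],R.from_quat(o['tcp_rot']).as_matrix(),o['finger_gap'],o['time_s'],r.tcp_to_grasp)
E
```

```text
scene [ 1.136 -0.8    0.746] 515.439888190607
kiln [(array([223., 374.]), 0.9), (array([345., 184.]), 0.47)] [(array([268.,  46., 230., 231.]), 0.55)]
reset_hole [] [(array([271.,  42., 228., 238.]), 0.73)]
mould [(array([185., 362.]), 0.94), (array([330., 379.]), 0.69)] [(array([328., 165.,  70.,  37.]), 0.85)]
casting [(array([178., 364.]), 0.67), (array([207., 298.]), 0.55)] [(array([349., 160.,  32.,  24.]), 0.71), (array([283., 188.,  19.,  19.]), 0.5)]
shelf_slab [(array([301., 245.]), 0.69), (array([182., 365.]), 0.33)] [(array([195., 268.,  96.,  64.]), 0.96), (array([127., 285.,  69.,  34.]), 0.43), (array([140., 288.,  84.,  98.]), 0.24)]
rack [(array([350., 182.]), 0.67)] [(array([138., 286.,  84., 102.]), 0.77)]
screwdriver [(array([311., 176.]), 0.85)] [(array([163., 270.,  21.,  45.]), 0.6), (array([275., 320.,  37.,  60.]), 0.59), (array([271.,  45., 227., 233.]), 0.53)]
stubby [(array([328., 191.]), 0.73), (array([185., 434.]), 0.54)] [(array([178., 303.,  22.,  28.]), 0.79)]
cutter [(array([296., 161.]), 0.64)] [(array([152., 262.,  15.,  38.]), 0.7)]
prop [(array([1
[... 562 characters left out ...]
0.]), 0.58)] [(array([373., 230.,  82.,  81.]), 0.85)]
rack [(array([278., 488.]), 0.87)] [(array([470., 231.,  55.,  92.]), 0.58)]
screwdriver [(array([274., 504.]), 0.71), (array([258., 210.]), 0.25)] [(array([498., 266.,  22.,  16.]), 0.7), (array([  0., 130., 339., 183.]), 0.61)]
stubby [(array([247., 508.]), 0.68), (array([277., 490.]), 0.41)] [(array([503., 242.,  23.,  17.]), 0.76)]
cutter [(array([251., 506.]), 0.74), (array([299., 500.]), 0.56)] [(array([495., 295.,  18.,  12.]), 0.6)]
prop [(array([184., 161.]), 0.73)] [(array([148., 172.,  24.,  21.]), 0.8)]
[0.233 0.498 0.231] [[ 0.906  0.     0.423]
 [-0.423  0.     0.906]
 [ 0.    -1.     0.   ]] 0.08521467362993854 2.1 -0.0187
```

View pics/scene0.png

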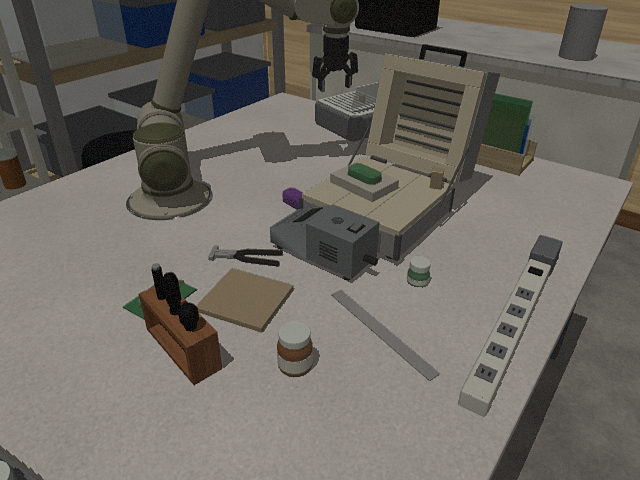

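View pics/top0.png

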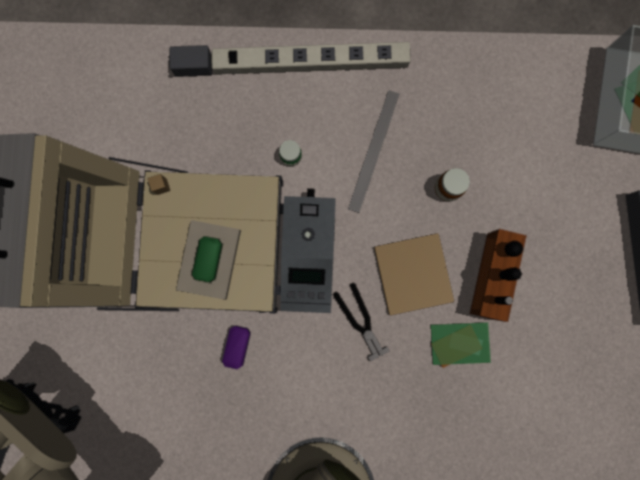

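Candidates for the casting: the green bar at top (col 207, row 259) in the mould, and a purple one at (236, 347) on the bench. The green one fits. For the screwdriver there are three handles, at scene (157,278), (172,292) and (189,317). The middle one looks tallest, so I'll confirm it in a crop.

Run:
```python
from h import *
np.set_printoptions(precision=4,suppress=True)
p=optics.read_camera('top'); s=optics.read_camera('scene')
f=s['frame'];a=cv2.resize(f[255:390,115:235],None,fx=4,fy=4,interpolation=cv2.INTER_CUBIC)
b=cv2.resize(p['frame'][220:330,460:540],None,fx=4,fy=4,interpolation=cv2.INTER_CUBIC)
b=cv2.resize(b,None,fx=540/440,fy=540/440)[:540]
cv2.imwrite('pics/crop1.png',cv2.cvtColor(np.hstack([a,b[:,:320]]),cv2.COLOR_RGB2BGR))
hsv=cv2.cvtColor(p['frame'],cv2.COLOR_RGB2HSV)
def seg(m,box,z,nm):
    x,y,w,h=box; mm=np.zeros(m.shape,np.uint8);mm[y:y+h,x:x+w]=m[y:y+h,x:x+w]
    n,l,st,c=cv2.connectedComponentsWithStats(mm);i=1+np.argmax(st[1:,4])
    pts=np.argwhere(l==i);(rc)=cv2.minAreaRect(pts[:,::-1].astype(np.float32))
    bx=cv2.boxPoints(rc);W=np.array([at_z(p,q[1],q[0],z)[:2] for q in bx])
    e1=W[1]-W[0];e2=W[2]-W[1];L=e1 if np.linalg.norm(e1)>np.linalg.norm(e2) else e2
    print(nm,st[i,4],rc,'ctr',W.mean(0),'L',np.linalg.norm(e1),np.linalg.norm(e2),'yaw long',np.degrees(np.arctan2(L[1],L[0]))%180)
H,S,V=[hsv[...,i] for i in range(3)]
g=((H>45)&(H<90)&(S>90)).astype(np.uint8)
seg(g,(170,220,70,80),0.144,'casting')
mb=hsv[250,195];print('mould px',hsv[290,195],'bed',hsv[200,180],'slab',hsv[270,410],'bench',hsv[340,420],'rack',hsv[260,485],'box',hsv[220,320],'casting',hsv[258,207])
f=p['frame'].astype(int);sl=f[270,410]
seg((np.abs(f-cv2.blur(p['frame'],(5,5))[270,410]).sum(2)<45).astype(np.uint8),(360,220,105,105),0.015,'slab')
seg(((H<12)&(S>120)).astype(np.uint8),(460,220,80,110),0.095,'rack')
c=cv2.cvtColor(p['frame'],cv2.COLOR_RGB2BGR)[130:330,125:345];cv2.imwrite('pics/crop2.png',cv2.resize(c,None,fx=2.7,fy=2.7,interpolation=cv2.INTER_CUBIC))
for n,q in dict(bedTR=(277,175),bedTL=(141,173),bedBL=(138,306),bedBR=(277,308)).items(): print(n,at_z(p,q[1],q[0],.1))
print('hole',at_z(p,235,308,.115), 'sd top',at_z(p,274,511,.183))
print('sd tip_of', [at_z(p,*q['point'],.095) for q in tip_of('screwdriver',p)[:1]])
```

```text
casting 924 ((206.59024047851562, 258.9122009277344), (22.349769592285156, 42.88362121582031), 12.094758033752441) ctr [0.5049 0.2475] L 0.08817653682128641 0.04647896317399085 yaw long 170.56803310577598
mould px [ 17  48 112] bed [ 20  73 129] slab [ 17 100 120] bench [ 11  32 128] rack [ 12 198  40] box [98 15 69] casting [ 66 131  72]
slab 4884 ((412.39752197265625, 274.02197265625), (73.68440246582031, 70.89067840576172), 77.90524291992188) ctr [ 0.4905 -0.1955] L 0.16190846735142422 0.16632500712298984 yaw long 12.40633609589355
rack 1776 ((497.770751953125, 274.2729797363281), (38.18495178222656, 88.72004699707031), 12.43956184387207) ctr [ 0.4918 -0.3649] L 0.18992553840464943 0.08106602675389685 yaw long 167.63860173014444
bedTR [0.6927 0.112  0.1   ]
bedTL [0.6898 0.4073 0.1   ]
bedBL [0.4034 0.3974 0.1   ]
bedBR [0.4072 0.1024 0.1   ]
hole [0.5626 0.0408 0.115 ] sd top [ 0.4886 -0.3649  0.183 ]
sd tip_of [array([ 0.4907, -0.3765,  0.095 ])]
```

View pics/crop1.png

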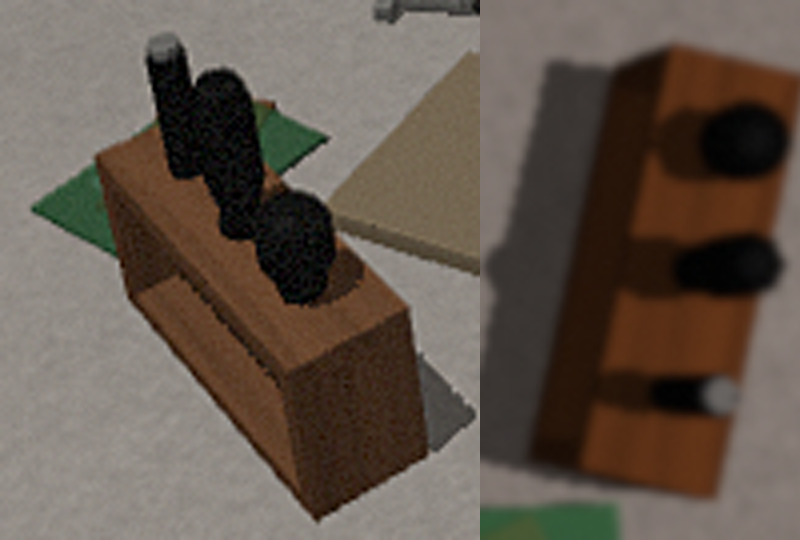

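View pics/crop2.png

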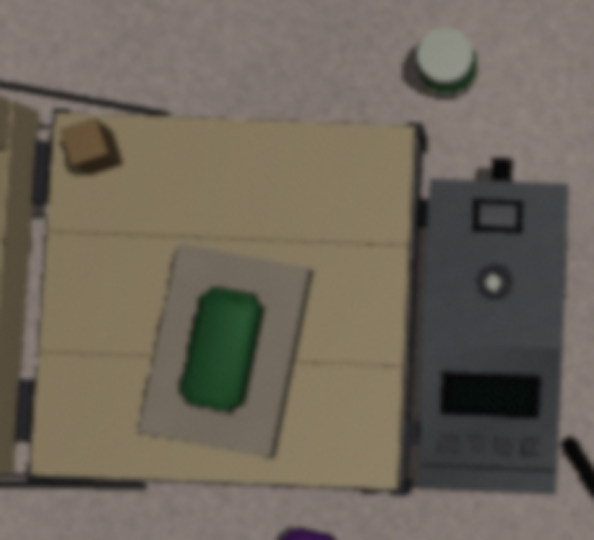

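Crop1 confirms that the middle handle (scene 172,292) is the screwdriver: it is the tallest, black, and has no cap. The capped one is the cutter and the fat one is the stubby. Crop2 shows the green bar in the mould, the button hole and the lid to the left. I'll go round the lid corner to above the bar.

```bash
python3 -m inch '[100,1,-3.8,0,0.04, 100,2,-7.6,0,0.08, 100,3.2,-11.4,0,0.12, 100,4.4,-15.2,0,0.16, 100,5.5,-19,0,0.2, 100,7.5,-22,0,0.24, 100,11,-23,0,0.24, 100,14.5,-23.5,0,0.24]'; python3 -m inch '[100,3.6,-0.3,0,0, 100,7.2,-0.6,0,0, 100,10.5,-1,0,0, 100,12,-1.3,0,0, 100,12,-1.3,0,0]'
python3 - <<'E'
from h import *
np.set_printoptions(precision=4,suppress=True)
o=r.get_obs();p=optics.read_camera('wrist');save(p,'w1.png')
print(o['tcp_pos'],o['contact_force'],np.degrees(np.arctan2(*R.from_quat(o['tcp_rot']).as_matrix()[[1,0],2])),p['fx'],p['tool_from_camera'])
for t,z in [('casting',.114),('mould',.1)]:
    for q in tip_of(t,p)[:2]: print(t,q['point'],q['confidence'],at_z(p,*q['point'],z,o))
    print(find_in(t,p)[:2])
E
```

```text
time_s: 2.92
tcp_pos: [0.3785, 0.2615, 0.2321]
tcp_rot: [-0.703, 0.069, -0.07, 0.704]
contact_force: [-0.1, 0.8, 0.8]
finger_gap: 0.0849
time_s: 3.33
tcp_pos: [0.5012, 0.2474, 0.2311]
tcp_rot: [-0.704, 0.07, -0.071, 0.704]
contact_force: [0.6, 0.8, -0.1]
finger_gap: 0.0852
[0.5012 0.2474 0.2311] [ 0.5708  0.7862 -0.1005] 78.51560753094385 371.64829954431775 [[-0.0007  0.9663  0.2575 -0.0651]
 [-0.0004 -0.2575  0.9663 -0.1437]
 [ 1.      0.0006  0.0006  0.0004]
 [ 0.      0.      0.      1.    ]]
casting [388.6, 32.5] 0.73 [ 0.6177 -0.11    0.114 ]
casting [39.9, 231.7] 0.6 [0.3523 0.2172 0.114 ]
[{'bbox': [281.9, 173.5, 78.0, 138.1], 'confidence': 0.88}, {'bbox': [200.5, 3.3, 51.7, 83.5], 'confidence': 0.84}]
mould [153.0, 25.5] 0.31 [ 0.3771 -0.0005  0.1   ]
[{'bbox': [238.2, 127.6, 157.0, 212.6], 'confidence': 0.65}]
```

View pics/w1.png

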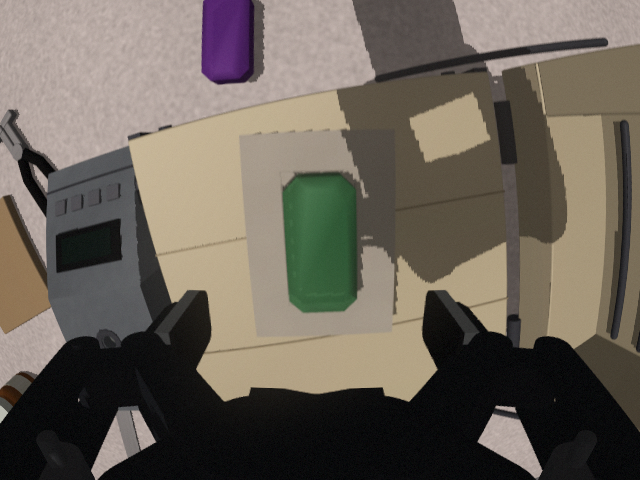

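The wrist view shows the green bar at (320,242) in the mould, nearly aligned with the jaws. The purple look-alike is at (228,40). I'll measure the bar more precisely.

Run:
```python
from h import *
from scipy.optimize import least_squares
np.set_printoptions(precision=4,suppress=True)
o=r.get_obs();p=optics.read_camera('wrist')
hsv=cv2.cvtColor(p['frame'],cv2.COLOR_RGB2HSV);H,S,V=[hsv[...,i] for i in range(3)]
m=((H>45)&(H<90)&(S>90)).astype(np.uint8);m[:,:270]=0;m[:,370:]=0
for nm,mm in [('bar',m)]:
    c=max(cv2.findContours(mm,0,1)[0],key=cv2.contourArea)[:,0,:]
    # silhouette fit: hull of projected bar
    def hull(P):
        x,y,th=P;pts=[]
        for (L,W,z) in [(92,46,.126),(92,46,.144),(78,32,.150)]:
            L/=2000;W/=2000;k=.008
            for a,b in [(L,W-k),(L-k,W)]:
                for sa in(1,-1):
                    for sb in(1,-1):
                        q=np.array([x+np.cos(th)*sa*a-np.sin(th)*sb*b,y+np.sin(th)*sa*a+np.cos(th)*sb*b,z])
                        rr=proj(p,q,o);pts.append([rr[1],rr[0]])
        return cv2.convexHull(np.array(pts,np.float32))
    def f(P):
        h=hull(P);return [cv2.pointPolygonTest(h,(float(a),float(b)),True) for a,b in c]
    s=least_squares(f,[.505,.2475,np.radians(170)],diff_step=1e-3)
    print(s.x[:2],np.degrees(s.x[2]),'rms px',np.sqrt(np.mean(s.fun**2)))
W=lambda cc,z:np.array([at_z(p,b,a,z,o)[:2] for a,b in cc],np.float32)
print(cv2.minAreaRect(W(c,.144)*1000))
```

```text
[0.5065 0.2496] 169.45088685875953 rms px 2.103246570834713
((505.37310791015625, 250.1360321044922), (45.32455825805664, 91.57774353027344), 80.50720977783203)
```

```bash
python3 -m inch '[100,0.5,0.15,-2,0.02, 100,0.5,0.2,-5,0.02, 100,0.5,0.2,-8,0.02, 100,0.5,0.2,-9.5,0.02, 100,0.5,0.2,-10.2,0.02, 100,0.5,0.2,-10.4,0.02, 80,0.5,0.2,-10.4,0.02]'
python3 - <<'E'
from h import *
o=r.get_obs();p=optics.read_camera('wrist');save(p,'w2.png');print(o['tcp_pos'],o['contact_force'],o['finger_gap'])
E
```

```text
time_s: 4.22
tcp_pos: [0.5026, 0.2511, 0.1293]
tcp_rot: [-0.704, 0.062, -0.063, 0.705]
contact_force: [-0.1, -0.1, 0.4]
finger_gap: 0.0753
[0.50256952 0.25110777 0.12926293] [-0.13053936 -0.12408949  0.35631987] 0.0752674076767462
```

View pics/w2.png

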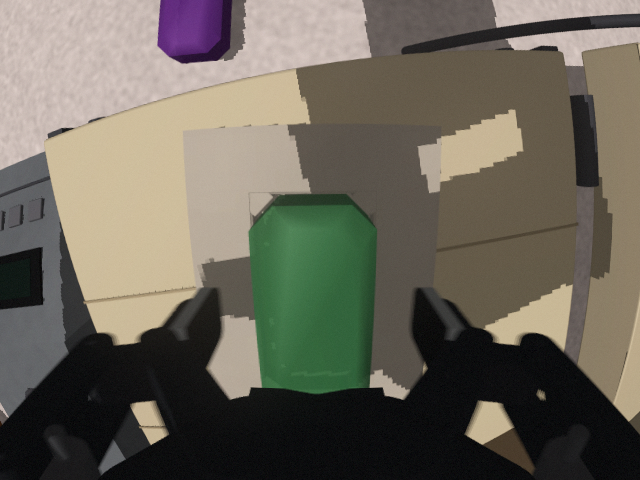

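The jaws straddle the bar (sides at columns 250 and 376, pads at 215 and 420), centred. I'll close gently and check the force.

```bash
python3 -m inch '[70,0.3,0,-0.1,0, 60,0.3,0,-0.1,0, 50,0.3,0,-0.1,0, 40,0.3,0,-0.1,0, 30,0.3,0,-0.1,0, 30,0.3,0,-0.1,0]'; python3 -m inch '[30,0,0,0,0, 30,0,0,0,0, 30,0,0,0,0, 30,0,0,0,0]'
python3 - <<'E'
from h import *
o=r.get_obs();p=optics.read_camera('wrist');save(p,'w3.png');print(o['tcp_pos'],o['contact_force'],o['finger_gap'])
E
```

```text
time_s: 4.77
tcp_pos: [0.5065, 0.2508, 0.1302]
tcp_rot: [-0.704, 0.06, -0.064, 0.705]
contact_force: [0.0, -3.3, 6.2]
finger_gap: 0.0448
time_s: 5.1
tcp_pos: [0.5065, 0.2507, 0.1302]
tcp_rot: [-0.704, 0.06, -0.064, 0.705]
contact_force: [0.5, -1.3, -0.0]
finger_gap: 0.0441
[0.50645728 0.25071488 0.13021743] [ 0.53548202 -1.25150995 -0.01871067] 0.04411157701440359
```

View pics/w3.png

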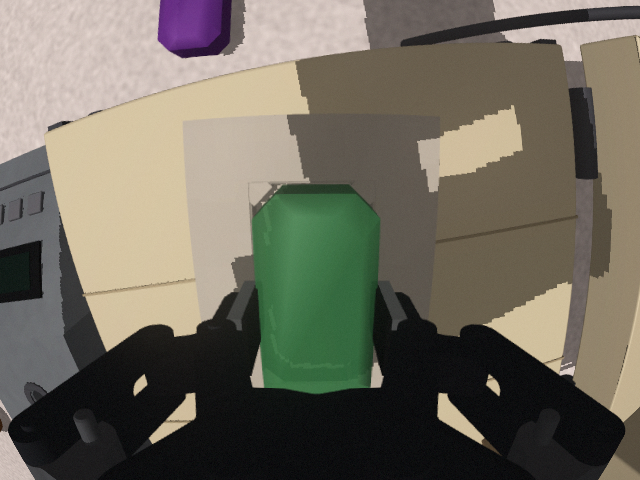

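Both pads touch the bar, gap 44 mm. I'll lift it a little first.

```bash
python3 -m inch '[30,0,0,0.3,0, 30,0,0,0.7,0, 30,0,0,1.2,0, 30,0,0,1.8,0, 30,0,0,2.4,0, 30,0,0,2.4,0]'
python3 - <<'E'
from h import *
o=r.get_obs();p=optics.read_camera('wrist');save(p,'w4.png');print(o['tcp_pos'],o['contact_force'],o['finger_gap'])
E
```

```text
time_s: 5.65
tcp_pos: [0.507, 0.2509, 0.1558]
tcp_rot: [-0.704, 0.059, -0.065, 0.705]
contact_force: [-0.0, 0.7, -3.6]
finger_gap: 0.0442
[0.50702614 0.25093821 0.15577656] [-0.02254487  0.6974079  -3.56082077] 0.044159518760600376
```

View pics/w4.png

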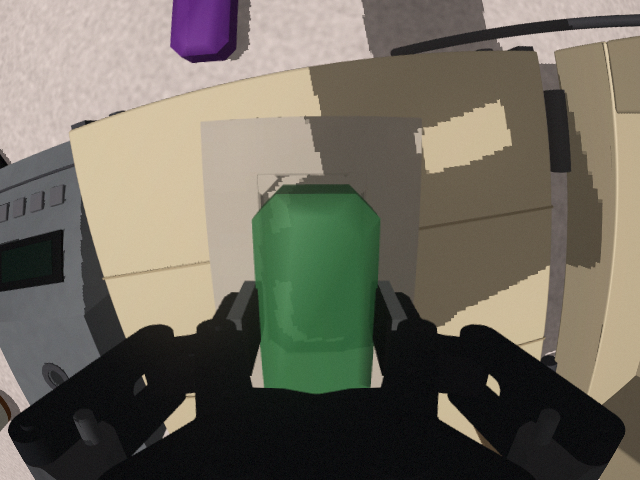

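The bar is clear of the mould and held (3.6 N). Next I'll raise it and carry it over to the slab.

```bash
python3 -m inch '[30,0,0,3,0, 30,0,-0.5,6,0, 30,-0.2,-3,7,0, 30,-0.3,-6.5,7,0, 30,-0.5,-10,7,0, 30,-0.6,-13.5,7,0, 30,-0.7,-17,7,0, 30,-0.8,-20.5,7,0]'; python3 -m inch '[30,-0.1,-3.5,0,0, 30,-0.2,-7,0,0, 30,-0.3,-10.5,0,0, 30,-0.4,-14,0,0, 30,-0.6,-17.5,0,0, 30,-0.8,-20,0,0, 30,-0.8,-21,0,0, 30,-0.8,-21,0,0]'
python3 - <<'E'
from h import *
o=r.get_obs();p=optics.read_camera('wrist');save(p,'w5.png');print(o['tcp_pos'],o['contact_force'],o['finger_gap'])
E
```

```text
time_s: 6.37
tcp_pos: [0.4983, 0.0443, 0.225]
tcp_rot: [-0.704, 0.06, -0.065, 0.705]
contact_force: [0.8, 0.4, -4.1]
finger_gap: 0.0442
time_s: 7.03
tcp_pos: [0.4901, -0.1675, 0.2246]
tcp_rot: [-0.704, 0.061, -0.066, 0.705]
contact_force: [-1.2, 0.5, -3.1]
finger_gap: 0.0445
[ 0.49008897 -0.16752313  0.22461677] [-1.16898726  0.45815703 -3.05270817] 0.04450110529292044
```

View pics/w5.png

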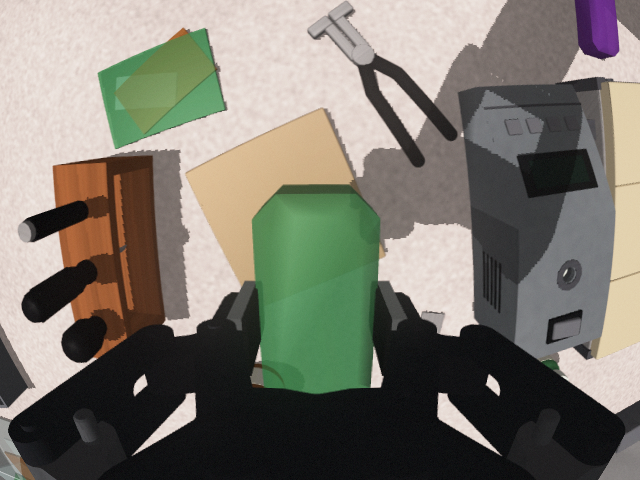

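Run:
```python
from h import *
np.set_printoptions(precision=4,suppress=True)
o=r.get_obs();p=optics.read_camera('wrist')
C=[at_z(p,b,a,.015,o) for a,b in [(186,173),(323,108),(386,257)]]
print(C,'ctr',(C[0]+C[2])/2,[np.linalg.norm(C[i+1]-C[i]) for i in (0,1)],np.degrees(np.arctan2(*(C[2]-C[1])[[1,0]])))
print('sd',[ (q['point'],at_z(p,*q['point'],.095,o)) for q in tip_of('screwdriver',p)[:2]])
print('hole',[ (q['point'],at_z(p,*q['point'],.115,o)) for q in tip_of('reset_hole',p)[:2]], at_z(p,273,569,.115,o))
```

```text
[array([ 0.4325, -0.2851,  0.015 ]), array([ 0.398 , -0.1419,  0.015 ]), array([ 0.553 , -0.1043,  0.015 ])] ctr [ 0.4928 -0.1947  0.015 ] [np.float64(0.14734908724887988), np.float64(0.15945171882090756)] 13.637541382171518
sd [([271.5, 86.3], array([ 0.4933, -0.3766,  0.095 ]))]
hole [([275.2, 569.5], array([0.5663, 0.0464, 0.115 ]))] [0.564  0.0456 0.115 ]
```

```bash
python3 -m inch '[30,0.2,-2,-2,0, 30,0.25,-2.7,-5.5,0, 30,0.25,-2.7,-9,0, 30,0.25,-2.7,-12.5,0, 30,0.25,-2.7,-15.5,0, 30,0.25,-2.7,-17.5,0, 30,0.25,-2.7,-18.6,0, 30,0.25,-2.7,-18.8,0]'; python3 -m inch '[30,0,0,0,0]'
```

```text
time_s: 7.9
tcp_pos: [0.4922, -0.1896, 0.0351]
tcp_rot: [-0.703, 0.06, -0.063, 0.706]
contact_force: [-0.2, 0.6, -3.9]
finger_gap: 0.0443
time_s: 7.98
tcp_pos: [0.4926, -0.1889, 0.0352]
tcp_rot: [-0.703, 0.059, -0.062, 0.706]
contact_force: [0.7, 0.1, -2.2]
finger_gap: 0.0441
```

```bash
python3 -m inch '[30,0,0,-0.1,0, 30,0,0,-0.2,0, 30,0,0,-0.3,0, 30,0,0,-0.3,0]';python3 -m inch '[30,0,0,-0.1,0, 30,0,0,-0.1,0]'
```

```text
time_s: 8.32
tcp_pos: [0.4928, -0.1889, 0.0326]
tcp_rot: [-0.703, 0.059, -0.062, 0.706]
contact_force: [0.4, -0.2, -2.8]
finger_gap: 0.044
time_s: 8.48
tcp_pos: [0.4929, -0.189, 0.0318]
tcp_rot: [-0.703, 0.059, -0.063, 0.706]
contact_force: [-0.6, -0.3, -3.7]
finger_gap: 0.0447
```

```bash
python3 -m inch '[30,0,0,-0.08,0, 30,0,0,-0.1,0, 30,0,0,-0.1,0]';python3 -m inch '[30,0,0,-0.08,0, 30,0,0,-0.1,0, 30,0,0,-0.1,0]'
```

```text
time_s: 8.73
tcp_pos: [0.493, -0.1891, 0.0312]
tcp_rot: [-0.703, 0.059, -0.063, 0.706]
contact_force: [-2.3, 1.0, 2.0]
finger_gap: 0.0444
time_s: 8.98
tcp_pos: [0.493, -0.1891, 0.0312]
tcp_rot: [-0.704, 0.059, -0.063, 0.705]
contact_force: [-2.7, 1.7, 9.9]
finger_gap: 0.0446
```

The bar is seated on the slab: contact at z 0.031, as predicted. Now I'll release it and back off straight up.

```bash
python3 -m inch '[56,0,0,0.1,0, 60,0,0,0.1,0, 66,0,0,0.1,0, 75,0,0,0.1,0, 80,0,0,0.1,0, 80,0,0,0.1,0]';python3 -m inch '[80,0,0,1.5,0, 80,0,0,4.5,0, 80,0,0,8,0, 80,0,0,12,0, 80,0,0,16,0, 80,0,0,19,0, 80,0,0,20,0, 80,0,0,20,0]'
python3 - <<'E'
from h import *
o=r.get_obs();p=optics.read_camera('wrist');save(p,'w6.png');print(o['tcp_pos'],o['contact_force'],o['finger_gap'])
q=optics.read_camera('scene');cv2.imwrite('pics/s6.png',cv2.cvtColor(q['frame'][150:400,100:450],cv2.COLOR_RGB2BGR))
E
```

```text
time_s: 9.48
tcp_pos: [0.493, -0.1891, 0.0321]
tcp_rot: [-0.704, 0.059, -0.063, 0.705]
contact_force: [0.3, 0.7, 0.7]
finger_gap: 0.0683
time_s: 10.15
tcp_pos: [0.4938, -0.1896, 0.2349]
tcp_rot: [0.705, -0.057, 0.065, -0.704]
contact_force: [-0.1, -0.7, 0.4]
finger_gap: 0.0683
[ 0.4938035  -0.18959708  0.23492012] [-0.1154986  -0.67013883  0.43677798] 0.06828714008954932
```

View pics/w6.png

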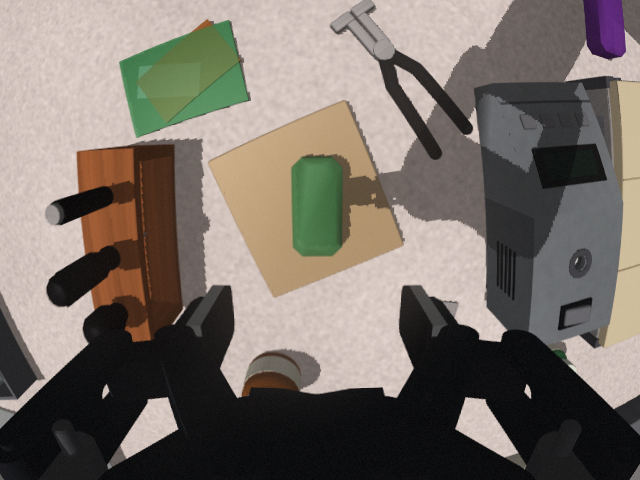

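View pics/s6.png

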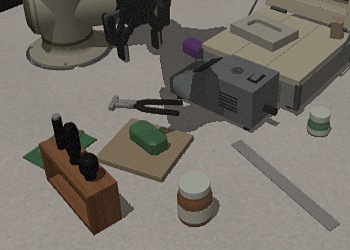

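The bar lies flat on the slab (wrist 317,205). Moving above the middle handle, the screwdriver.

```bash
python3 -m inch '[80,0,-3.5,0.5,0, 80,0,-7,0.8,0, 80,-0.1,-10.5,0.8,0, 80,-0.2,-13.5,0.8,0, 80,-0.2,-15,0.8,0, 80,-0.2,-15,0.8,0]'
python3 - <<'E'
from h import *
np.set_printoptions(precision=4,suppress=True)
o=r.get_obs();p=optics.read_camera('wrist');save(p,'w7.png');print(o['tcp_pos'],o['contact_force'],o['finger_gap'])
print('sd',[ (q['point'],q['confidence'],at_z(p,*q['point'],.095,o)) for q in tip_of('screwdriver',p)[:2]],find_in('screwdriver',p)[:2])
E
```

```text
time_s: 10.75
tcp_pos: [0.4898, -0.3417, 0.2363]
tcp_rot: [-0.702, 0.061, -0.063, 0.706]
contact_force: [0.1, 0.8, -0.2]
finger_gap: 0.0681
[ 0.4898 -0.3417  0.2363] [ 0.0577  0.7804 -0.2272] 0.0681464220484058
sd [([235.6, 275.8], 0.96, array([ 0.4937, -0.3736,  0.095 ])), ([213.0, 284.4], 0.41, array([ 0.477 , -0.3633,  0.095 ]))] [{'bbox': [237.6, 220.4, 50.5, 66.8], 'confidence': 0.7}, {'bbox': [439.3, 140.7, 55.7, 95.3], 'confidence': 0.65}]
```

View pics/w7.png

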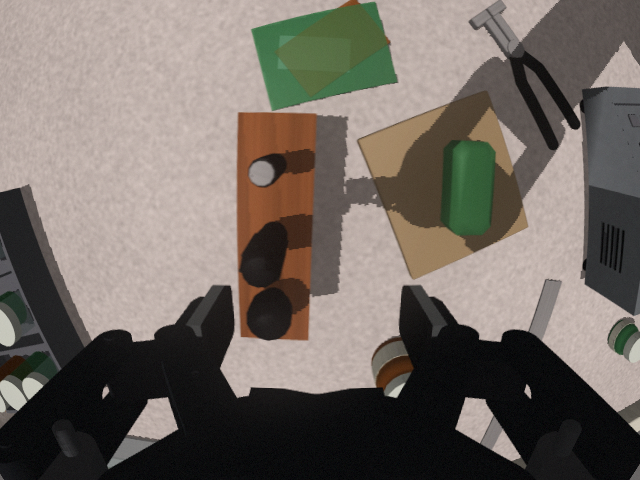

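Middle handle at wrist (262,255), rack below it; the cutter is at (263,172) and the stubby at (270,313).

```bash
python3 -m inch '[80,0.35,-1.6,0,0, 80,0.35,-3.2,0,0, 80,0.35,-3.2,0,0]'
python3 - <<'E'
from h import *
np.set_printoptions(precision=4,suppress=True)
o=r.get_obs();p=optics.read_camera('wrist');save(p,'w8.png');print(o['tcp_pos'],o['finger_gap'],R.from_quat(o['tcp_rot']).as_matrix())
print('sd',[ (q['point'],q['confidence'],at_z(p,*q['point'],.095,o)) for q in tip_of('screwdriver',p)[:2]],find_in('screwdriver',p)[:2])
for z in (.095,.121,.173,.183): print(z,np.round(proj(p,[.4937,-.3736,z],o)))
E
```

```text
time_s: 11.15
tcp_pos: [0.4941, -0.3705, 0.2372]
tcp_rot: [-0.703, 0.06, -0.061, 0.706]
contact_force: [0.3, 0.4, -0.0]
finger_gap: 0.0686
[ 0.4941 -0.3705  0.2372] 0.06860943956087052 [[ 0.9853  0.0029  0.1709]
 [-0.1709  0.0051  0.9853]
 [ 0.002  -1.      0.0055]]
sd [([222.1, 306.4], 0.57, array([ 0.4918, -0.3766,  0.095 ]))] [{'bbox': [285.6, 209.3, 42.5, 64.0], 'confidence': 0.75}]
0.095 [224. 311.]
0.121 [232. 310.]
0.173 [253. 309.]
0.183 [259. 309.]
```

View pics/w8.png

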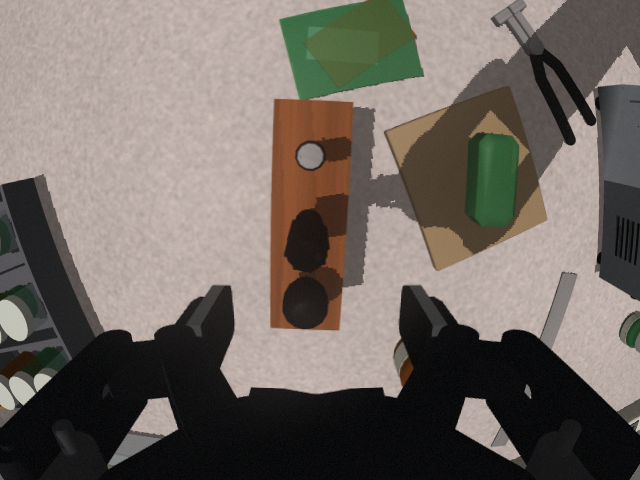

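```bash
python3 -m inch '[80,-0.05,-0.4,-2,0, 80,-0.05,-0.4,-5,0, 80,-0.05,-0.4,-8,0, 80,-0.05,-0.4,-9.6,0, 80,-0.05,-0.4,-10.6,0, 70,-0.05,-0.4,-10.6,0]'
python3 - <<'E'
from h import *
o=r.get_obs();p=optics.read_camera('wrist');save(p,'w9.png');print(o['tcp_pos'],o['contact_force'],o['finger_gap'])
E
```

```text
time_s: 11.8
tcp_pos: [0.4933, -0.3711, 0.1302]
tcp_rot: [-0.702, 0.06, -0.06, 0.708]
contact_force: [-0.3, 0.1, 0.0]
finger_gap: 0.0599
[ 0.49332824 -0.3710997   0.13016344] [-0.32768947  0.11939507  0.02028457] 0.05985839901179677
```

View pics/w9.png

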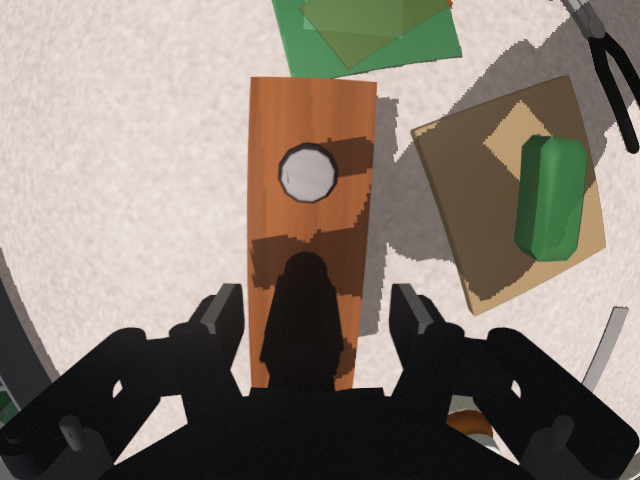

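The handle is between the jaws but about 4 mm left of centre (col 303 against 316), so I'll correct that.

```bash
python3 -m inch '[65,0,-0.4,0,0, 65,0,-0.5,0,0, 65,0,-0.5,0,0, 65,0,-0.5,0,0]'
python3 - <<'E'
from h import *
o=r.get_obs();p=optics.read_camera('wrist');cv2.imwrite('pics/w10.png',cv2.cvtColor(p['frame'],cv2.COLOR_RGB2BGR)[200:420,160:480]);print(o['tcp_pos'],o['contact_force'],o['finger_gap'])
E
```

```text
time_s: 12.18
tcp_pos: [0.494, -0.3771, 0.1326]
tcp_rot: [-0.703, 0.059, -0.061, 0.706]
contact_force: [-0.0, -0.0, 0.6]
finger_gap: 0.0554
[ 0.49395998 -0.37712596  0.13264461] [-0.00794791 -0.02052471  0.64415719] 0.055360593183657686
```

View pics/w10.png

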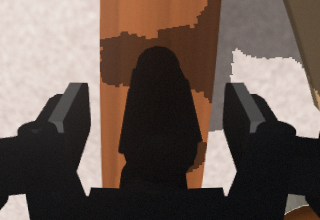

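Centred now, so I'll close.

```bash
python3 -m inch '[50,0,0,0,0, 40,0,0,0,0, 30,0,0,0,0, 15,0,0,0,0, 10,0,0,0,0, 10,0,0,0,0, 10,0,0,0,0, 10,0,0,0,0]';  python3 -m inch '[10,0,0,1,0, 10,0,0,3,0, 10,0,0,6,0, 10,0,0,9,0, 10,0,0,12,0, 10,0,0,13,0, 10,0,0,13,0]'
python3 - <<'E'
from h import *
o=r.get_obs();p=optics.read_camera('wrist');save(p,'w11.png');print(o['tcp_pos'],o['contact_force'],o['finger_gap'])
q=optics.read_camera('scene');cv2.imwrite('pics/s11.png',cv2.resize(cv2.cvtColor(q['frame'][120:400,80:330],cv2.COLOR_RGB2BGR),None,fx=2.1,fy=2.1))
E
```

```text
time_s: 12.9
tcp_pos: [0.494, -0.3769, 0.1327]
tcp_rot: [-0.703, 0.059, -0.061, 0.707]
contact_force: [-0.6, 2.0, 4.8]
finger_gap: 0.0238
time_s: 13.48
tcp_pos: [0.4944, -0.3776, 0.2656]
tcp_rot: [-0.704, 0.058, -0.063, 0.705]
contact_force: [-0.7, 0.3, -0.7]
finger_gap: 0.0236
[ 0.4944364  -0.37760388  0.26564573] [-0.65506869  0.34918303 -0.70903197] 0.02357472664217572
```

View pics/w11.png

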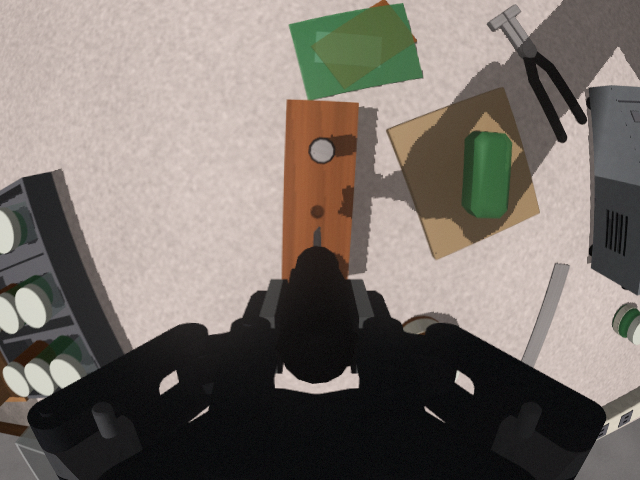

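View pics/s11.png

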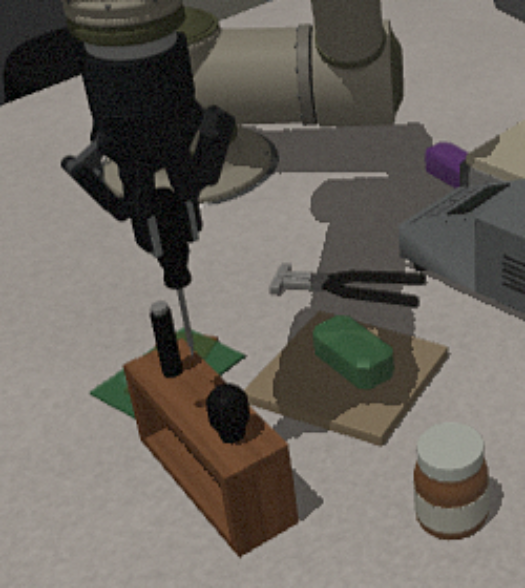

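The screwdriver is out and hanging straight (blade tip near wrist (317,232)); the other tools are undisturbed. Carrying it to above the hole.

```bash
python3 -m inch '[10,0.4,1.5,1,0, 10,1,5,1,0, 10,1.6,8.5,1,0, 10,2.2,12,1,0, 10,2.8,15.5,1,0, 10,3.4,19,1,0, 10,4,22.5,1,0, 10,4.6,26,1,0]'; python3 -m inch '[10,0.6,3.5,0,0, 10,1.2,7,0,0, 10,1.8,10.5,0,0, 10,2.3,13.5,0,0, 10,2.4,15,0,0, 10,2.4,15.5,0,0, 10,2.4,15.5,0,0]'
python3 - <<'E'
from h import *
np.set_printoptions(precision=4,suppress=True)
o=r.get_obs();p=optics.read_camera('wrist');save(p,'w12.png');print(o['tcp_pos'],o['contact_force'],o['finger_gap'])
t=np.array(o['tcp_pos'])-[0,0,.1127]
print('tip pred px',proj(p,t,o),[(q['point'],q['confidence'],at_z(p,*q['point'],t[2],o)) for q in tip_of('blade_tip',p)[:2]])
print('hole',[(q['point'],q['confidence'],at_z(p,*q['point'],.115,o)) for q in tip_of('reset_hole',p)[:2]])
E
```

```text
time_s: 14.25
tcp_pos: [0.5392, -0.1141, 0.2703]
tcp_rot: [-0.702, 0.06, -0.06, 0.707]
contact_force: [0.3, 0.4, -0.3]
finger_gap: 0.0238
time_s: 14.83
tcp_pos: [0.5626, 0.0423, 0.2694]
tcp_rot: [-0.702, 0.06, -0.058, 0.707]
contact_force: [0.5, -0.3, -1.0]
finger_gap: 0.0238
[0.5626 0.0423 0.2694] [ 0.4698 -0.2605 -0.9747] 0.023819627270280183
tip pred px (np.float64(233.66051643840174), np.float64(314.2257947295631)) [([232.4, 315.2], 0.86, array([0.5618, 0.0431, 0.1567]))]
hole [([226.4, 318.3], 0.6, array([0.5674, 0.045 , 0.115 ]))]
```

View pics/w12.png

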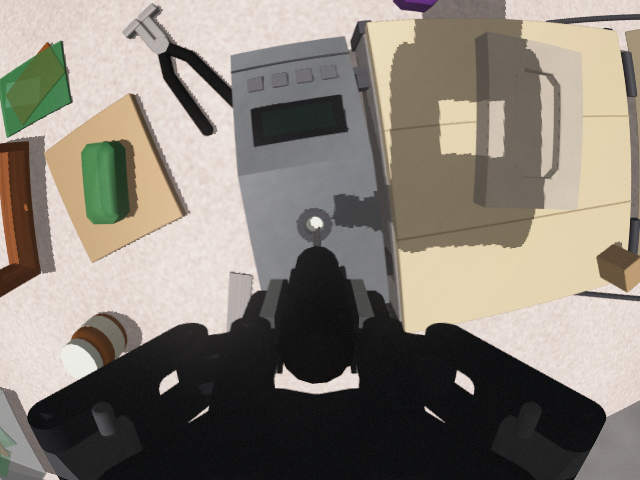

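Run:
```python
from h import *
np.set_printoptions(precision=4,suppress=True)
o=r.get_obs();p=optics.read_camera('wrist')
c=cv2.cvtColor(p['frame'],cv2.COLOR_RGB2BGR)[195:265,275:355];cv2.imwrite('pics/w13.png',cv2.resize(c,None,fx=7,fy=7,interpolation=cv2.INTER_CUBIC))
print(o['tcp_pos'],[ (c,at_z(p,c[0],c[1],.115,o)) for c in [(224,315),(226,316)]])
s=optics.read_camera('scene');c=cv2.cvtColor(s['frame'],cv2.COLOR_RGB2BGR)[170:260,290:390];cv2.imwrite('pics/s13.png',cv2.resize(c,None,fx=6,fy=6,interpolation=cv2.INTER_CUBIC))
print('scene',[(q['point'],q['confidence']) for q in tip_of('blade_tip',s)[:2]+tip_of('reset_hole',s)[:2]], proj(s,[.565,.044,.115]),proj(s,[.5626,.0423,.1567]))
print(tip_of('blade_tip',s)[:1])
```

```text
[0.563 0.04  0.27 ] [((224, 315), array([0.5657, 0.0403, 0.115 ])), ((226, 316), array([0.5675, 0.0408, 0.115 ]))]
scene [([204.1, 337.0], 0.79), ([216.8, 339.8], 0.7)] (np.float64(220.4905636323441), np.float64(336.7081643419506)) (np.float64(204.93111220629268), np.float64(335.84420719796566))
[{'point': [204.1, 337.0], 'confidence': 0.79}]
```

View pics/w13.png

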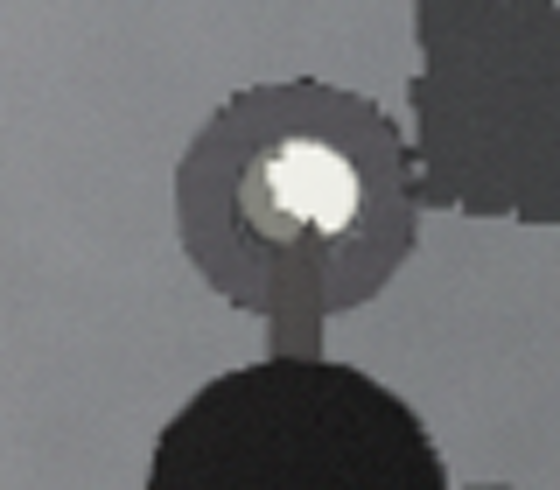

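View pics/s13.png

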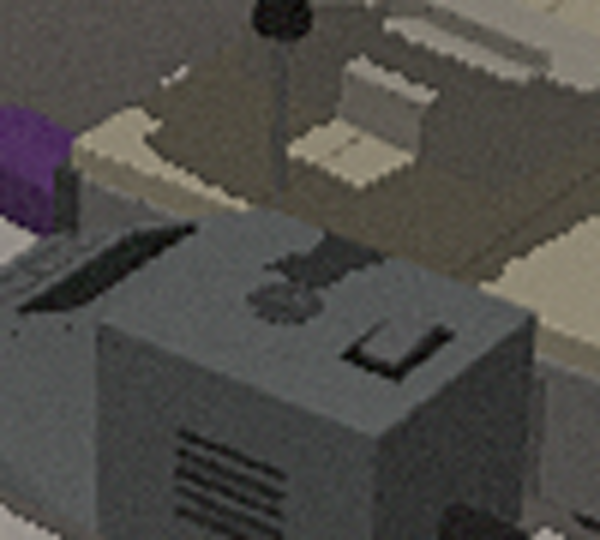

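Run:
```python
from h import *
np.set_printoptions(precision=4,suppress=True)
for k in range(3):
    o=r.get_obs();p=optics.read_camera('wrist')
    print(o['tcp_pos'],'hole',at_z(p,223.3,317.3,.115,o),'tip',at_z(p,229,317.6,o['tcp_pos'][2]-.1127,o))
s=optics.read_camera('scene')
print('scene hole',at_z(s,220.2,337.7,.115),'tip',[at_z(s,*tip_of('blade_tip',s)[0]['point'],z) for z in (.155,.157)])
print(find_in('blade_tip',s)[:1])
```

```text
[0.5632 0.0402 0.2703] hole [0.5658 0.0425 0.115 ] tip [0.5605 0.0431 0.1576]
[0.5632 0.0404 0.2703] hole [0.5658 0.0426 0.115 ] tip [0.5604 0.0433 0.1576]
[0.5632 0.0405 0.2703] hole [0.5658 0.0427 0.115 ] tip [0.5605 0.0434 0.1576]
scene hole [0.5661 0.0464 0.115 ] tip [array([0.566 , 0.0425, 0.155 ]), array([0.5679, 0.0396, 0.157 ])]
[{'bbox': [330.9, 139.6, 14.0, 65.7], 'confidence': 0.6}]
```

```bash
python3 -m inch '[10,0.25,0.1,-1,0, 10,0.25,0.1,-2,0, 10,0.25,0.1,-2.8,0, 10,0.25,0.1,-3.3,0, 10,0.25,0.1,-3.3,0, 10,0.25,0.1,-3.3,0]'
python3 - <<'E'
from h import *
np.set_printoptions(precision=4,suppress=True)
o=r.get_obs();p=optics.read_camera('wrist');s=optics.read_camera('scene')
c=cv2.cvtColor(p['frame'],cv2.COLOR_RGB2BGR)[190:260,280:350];a=cv2.resize(c,(490,490),interpolation=cv2.INTER_CUBIC)
c=cv2.cvtColor(s['frame'],cv2.COLOR_RGB2BGR)[190:240,320:350];b=cv2.resize(c,(294,490),interpolation=cv2.INTER_CUBIC)
cv2.imwrite('pics/m14.png',np.hstack([a,b]))
zt=o['tcp_pos'][2]-.1127
print(o['tcp_pos'],o['contact_force'],zt)
print([(q['point'],at_z(p,*q['point'],zt,o)) for q in tip_of('blade_tip',p)[:1]],[(q['point'],at_z(p,*q['point'],.115,o)) for q in tip_of('reset_hole',p)[:1]])
print([(q['point'],at_z(s,*q['point'],zt)) for q in tip_of('blade_tip',s)[:1]],[(q['point'],at_z(s,*q['point'],.115)) for q in tip_of('reset_hole',s)[:1]])
E
```

```text
time_s: 16.08
tcp_pos: [0.5657, 0.0419, 0.2372]
tcp_rot: [-0.702, 0.06, -0.06, 0.707]
contact_force: [-0.5, 0.4, -0.5]
finger_gap: 0.0237
[0.5657 0.0419 0.2372] [-0.4858  0.4358 -0.5477] 0.12447901665369537
[([230.9, 317.9], array([0.5643, 0.0448, 0.1245]))] [([231.1, 317.0], array([0.5667, 0.0439, 0.115 ]))]
[] [([215.2, 337.8], array([0.5535, 0.065 , 0.115 ]))]
```

View pics/m14.png

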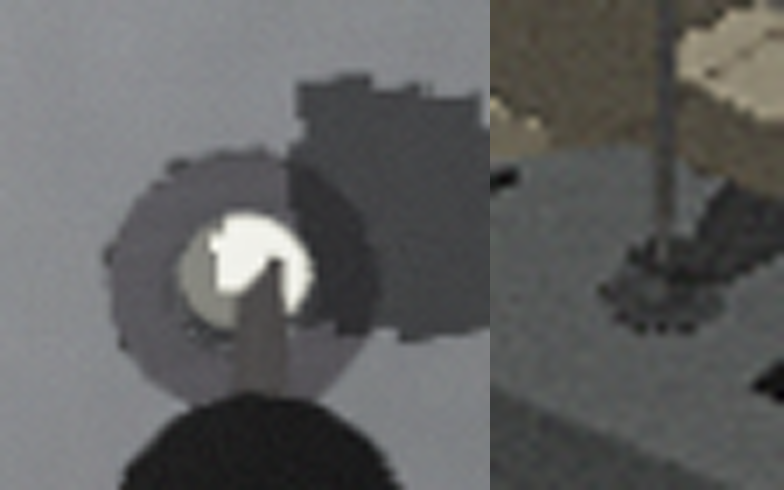

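The blade tip sits over the mouth: tip at crop (262,275), hole centre at (246,275), so about 1–2 mm off once parallax is removed. The scene view agrees. I'll make a small correction and enter.

```bash
python3 -m inch '[10,0.2,-0.08,0,0, 10,0.2,-0.08,0,0, 10,0.2,-0.08,-0.5,0, 10,0.2,-0.08,-1,0, 10,0.2,-0.08,-1.5,0, 10,0.2,-0.08,-1.9,0, 10,0.2,-0.08,-1.9,0]'
python3 - <<'E'
from h import *
o=r.get_obs();p=optics.read_camera('wrist');s=optics.read_camera('scene')
c=cv2.cvtColor(p['frame'],cv2.COLOR_RGB2BGR)[200:270,280:350];a=cv2.resize(c,(490,490),interpolation=cv2.INTER_CUBIC)
c=cv2.cvtColor(s['frame'],cv2.COLOR_RGB2BGR)[190:240,320:350];b=cv2.resize(c,(294,490),interpolation=cv2.INTER_CUBIC)
cv2.imwrite('pics/m15.png',np.hstack([a,b]))
print(o['tcp_pos'],o['contact_force'],o['tcp_pos'][2]-.1127)
E
```

```text
time_s: 16.97
tcp_pos: [0.5673, 0.0412, 0.2174]
tcp_rot: [-0.702, 0.061, -0.059, 0.707]
contact_force: [-0.1, -0.1, -0.8]
finger_gap: 0.0238
[0.5673145  0.04116023 0.21740632] [-0.07465041 -0.14155859 -0.83347368] 0.10470631500451993
```

View pics/m15.png

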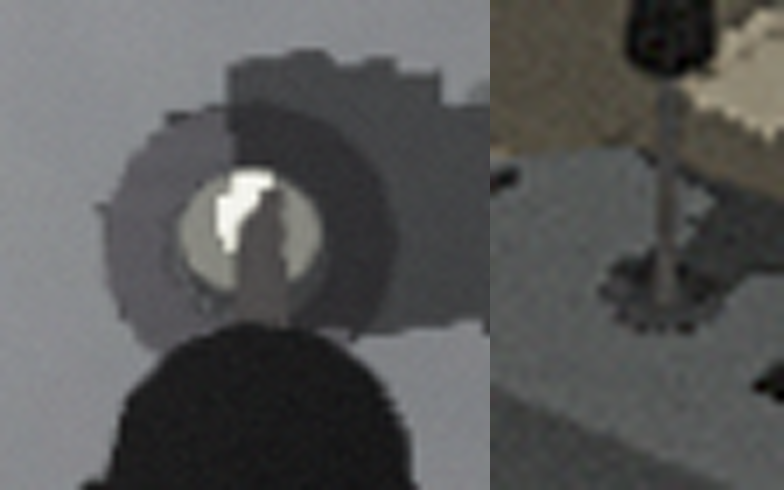

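Run:
```python
from h import *
np.set_printoptions(precision=4,suppress=True)
o=r.get_obs();p=optics.read_camera('wrist')
px=lambda c,rw:(200+rw/7,280+c/7)
zt=o['tcp_pos'][2]-.1127
h=at_z(p,*px(250,230),.116,o);t=at_z(p,*px(260,217),zt,o)
print(o['tcp_pos'],'washer',h,'tip',t, 'diff mm',(t-h)*1000)
for e in [(180,235),(322,235),(250,167)]: print(e,at_z(p,*px(*e),.115,o))
tool=np.array(o['tcp_pos'])
for z in (zt,.115,.13): print(z,'blade axis px crop if under TCP',(np.array(proj(p,[tool[0],tool[1],z],o))-[200,280])[::-1]*7)
print([(q['point'],q['confidence']) for q in tip_of('blade_tip',p)[:1]])
```

```text
[0.5677 0.0411 0.2185] washer [0.565  0.0426 0.116 ] tip [0.5664 0.0434 0.1058] diff mm [  1.3835   0.8641 -10.2259]
(180, 235) [0.5646 0.0357 0.115 ]
(322, 235) [0.567  0.0494 0.115 ]
(250, 167) [0.5591 0.0436 0.115 ]
0.10577407038316264 blade axis px crop if under TCP [239.5022 233.0594]
0.115 blade axis px crop if under TCP [239.7778 256.1128]
0.13 blade axis px crop if under TCP [240.2713 297.234 ]
[([230.1, 318.1], 0.82)]
```

The blade is in the hole, within about 1.5 mm of the axis, and there is no contact yet. Now I'll push.

```bash
python3 -m inch '[10,-0.1,-0.08,-0.2,0, 10,-0.1,-0.08,-0.4,0, 10,-0.1,-0.08,-0.5,0, 10,-0.1,-0.08,-0.5,0]'; python3 -m inch '[10,0,0,-0.15,0, 10,0,0,-0.3,0, 10,0,0,-0.3,0]'
```

```text
time_s: 17.5
tcp_pos: [0.5668, 0.0403, 0.2137]
tcp_rot: [-0.702, 0.06, -0.06, 0.707]
contact_force: [0.0, 0.2, -0.7]
finger_gap: 0.0237
time_s: 17.75
tcp_pos: [0.5669, 0.0403, 0.2108]
tcp_rot: [-0.702, 0.06, -0.06, 0.707]
contact_force: [0.4, 0.6, 2.6]
finger_gap: 0.0235
```

```bash
python3 -m inch '[10,0,0,-0.1,0, 10,0,0,-0.2,0, 10,0,0,-0.2,0]'; python3 -m inch '[10,0,0,-0.1,0, 10,0,0,-0.15,0, 10,0,0,-0.15,0]'
```

```text
time_s: 18.0
tcp_pos: [0.567, 0.0402, 0.2089]
tcp_rot: [-0.702, 0.06, -0.06, 0.707]
contact_force: [-0.7, 0.3, 4.1]
finger_gap: 0.0238
time_s: 18.25
tcp_pos: [0.5672, 0.0402, 0.2082]
tcp_rot: [-0.702, 0.059, -0.061, 0.707]
contact_force: [-1.9, -0.4, 8.2]
finger_gap: 0.0238
```

```bash
python3 -m inch '[10,0,0,-0.12,0, 10,0,0,-0.2,0, 10,0,0,-0.2,0, 10,0,0,-0.2,0]'
```

```text
time_s: 18.58
tcp_pos: [0.5676, 0.0402, 0.208]
tcp_rot: [-0.702, 0.058, -0.062, 0.707]
contact_force: [-2.6, 0.2, 13.6]
finger_gap: 0.0243
```

The force rises steeply with no further travel, so this is the hard stop. Checking that it holds, and checking the whole scene.

Run:
```python
from h import *
np.set_printoptions(precision=4,suppress=True)
for k in range(8):
    p=optics.read_camera('wrist');o=r.get_obs();print(o['tcp_pos'],o['contact_force'],o['finger_gap'])
s=optics.read_camera('scene')
a=cv2.resize(p['frame'],(400,300));b=cv2.resize(s['frame'],(400,300));c=cv2.resize(p['frame'][200:290,260:380],(400,300),interpolation=cv2.INTER_CUBIC);d=cv2.resize(s['frame'][170:260,280:400],(400,300),interpolation=cv2.INTER_CUBIC)
cv2.imwrite('pics/m16.png',cv2.cvtColor(np.vstack([np.hstack([a,b]),np.hstack([c,d])]),cv2.COLOR_RGB2BGR))
```

```text
[0.5676 0.0402 0.208 ] [-2.7353 -0.4807 13.7953] 0.02372489607877228
[0.5676 0.0402 0.208 ] [-2.9593  0.9394 13.9729] 0.023638071495051868
[0.5676 0.0402 0.208 ] [-2.0996 -0.4732 13.5928] 0.023564795222157757
[0.5676 0.0402 0.208 ] [-2.1228 -0.0235 14.4298] 0.02365190808866076
[0.5676 0.0402 0.208 ] [-2.3492  0.0296 13.9155] 0.02378636815890916
[0.5676 0.0402 0.208 ] [-1.8981 -0.0776 14.2361] 0.023567599829541392
[0.5676 0.0402 0.208 ] [-1.7065 -0.1609 13.8178] 0.023608164624032504
[0.5676 0.0402 0.208 ] [-2.2405  0.6416 14.584 ] 0.0237299030684038
```

View pics/m16.png

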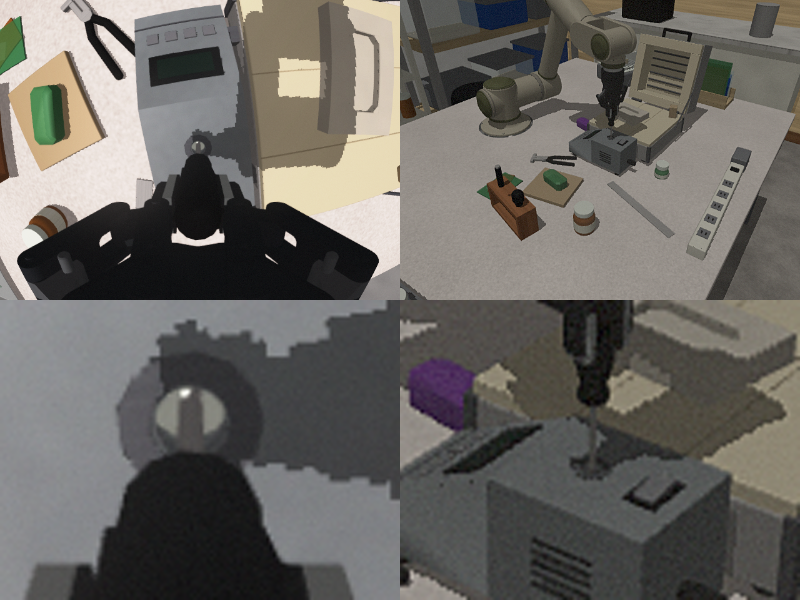

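The blade is in the hole on the button (bottom-left panel, 190,415), the force is steady at 14 N, the bar is on the slab and everything else is in place. Handing in.

```bash
python3 -c "
from workcell import ticket
print(ticket.hand_in())"
```

```text
the job is handed in; nothing more can be done
None
```

I lifted the green glass bar out of its mould and laid it flat near the middle of the buff slab. I then drew the slim screwdriver from the middle rack hole, put its blade down the reset hole and pushed the button down. I handed in at about 19 s on the robot's clock (limit 58 s), still gripping the screwdriver with the button held down.

- **Button:** in the last readings the tool stood still at z = 0.208 m with a steady push of about 14 N, against the 5 N needed to hold it. The force had risen from about 4 N to 14 N over the last 0.9 mm of travel. The tool was by then 5.7 mm below the height I worked out for touching the button, and the button's travel is 5 mm. I took this as the button being fully down, because its position can't be read directly.
- **Scene:** the last pictures showed the bar flat on the slab and nothing else seen to have moved.
- **Disagreements:**
  - My estimates of the hole position differed by up to 4 mm between cameras, so I lined the blade up in close-up wrist pictures instead.
  - The trained network misplaced the hole once and the bar once; I set both results aside.
  - The final push also had a small sideways force of about 2 N.

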